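# Clamp the gold filter housing in the bench vice

### The arm

A 6-joint arm with a two-finger parallel gripper is mounted at the origin on a cart in front of the work surface, level with it; the furniture and walls round the work are solid. World frame = base frame: x ahead of the robot, y to its left, z up, the work surface at z = 0. Lengths are in m, angles in rad, forces in N, time in s.
With the tool pointing down it reaches from about 0.35 to 0.95 m from the base axis. Payload 17.4 kg.
Tool frame: the origin (TCP) lies midway between the tips of the shut fingers; the grasp point (between the pads) lies 19 mm behind it (ctrl.hold_point_z is the z of the grasp point in the tool frame, in m); z points along the fingers, y is the line along which they close (so a half turn about z gives the same grasp; the last joint's range is limited). The gripper opens to 93 mm and grips with 3 to 60 N. Pads are 15 mm wide; open, the fingers measure 128 mm over their backs; the gripper's body (75 mm by 188 mm) begins 65 mm behind the grasp point.
Start: joints at [-1.17, 0.116, 1.442, -0, 1.584, -0.038], TCP at [0.287, -0.611, 0.219] pointing down, gripper open.
Joint ranges: [-2.83, 2.83], [-0.83, 2.19], [0.07, 2.5], [-1.14, 4.28], [0.01, 3], [-2.97, 2.97]. Speed limits (rad/s): [1.89, 1.89, 2.22, 3.14, 3.14, 3.14].

### API

Orientations are given as a unit quaternion [x, y, z, w].
In Python, from cell import telemetry, vision, ticket, ctrl gives the robot as it stands.
- The arm moves only by the tool step_arm, never from a script. Its argument "series" is a list of rows, each a list of 5 numbers: the shift along the tool's x, y, z in cm, then the turn about the tool's z in degrees, then the finger opening in cm, from 0 to 9.3. A call has 1 to 20 rows; each row shifts and turns the commanded pose from where the row before left it, along the tool's axes as they then stand; what a row does not reach is not made up. A row lasts 1/8 s, in which the tool goes at most 62.5 mm and 10.7 degrees, less where a joint would pass 70% of its speed; a pose out of reach is approached as far as the arm can. A call is refused whole if a number of a shift passes 6.25 or a number of a turn 10.7, either way. A call with a gripper value outside its range is refused whole. The fingers move at their own pace and stop on an object; "grip_force" is the grip in N (left out, the last holds). Time passes only in rows, so rows that do not move let the fingers close. It gives the time, the measured TCP pose, the force, the opening and the grip force at its end, in the units of the state.
- telemetry.get_obs(): the state, without advancing time (a new reading comes with each control period).
- vision.read_camera(name): name is "side" or "top" or "wrist"; returns a dict with "pixels" (420x560x3 uint8, red, green, blue), "fov_y" (degrees; the focal length in pixels is half the picture's height over the tangent of half this angle, whatever the lens; pixels are square), "cx", "cy" (the principal point, pixels), "dist" ([k1, k2, p1, p2, k3] as OpenCV has them; the pictures are not rectified), "xyz" and "orientation" of the camera in the world. Camera axes: x right, y down, z forward; pixel columns grow to the right and rows downward; lengths in m; the calibration is good to about 2 mm. A picture is of the moment at which its call begins. There is no depth.
- ticket.hand_in(): hands the job in; it is judged then, once.
The state is a dict: "clock": time; "joint_positions": joint angles; "qd": joint speeds; "effort": joint torques, N m; "eef_pos": TCP position; "ee_rot": TCP orientation; "contact_force": force on the tool from outside, world axes, zero at the start; "ft_torque": the same for the moment, N m; "grip_width": finger opening in m; "grip_force": force on a finger pad.
Only numpy, scipy, OpenCV 4.12 (cv2) and the standard library are available. Lean on these libraries where they do the work, as an engineer would, in place of code of your own. Each camera call takes 0.05 s, during which the arm holds its last target. There are 200 camera calls.

### The job

Clamp the gold filter housing in the bench vice so that its tuning screws can be adjusted: set it down upright, without dropping it, across the vice's two guide rods, lengthwise along the open jaws and roughly centred, and let go. Then push the sliding jaw until the housing is held between it and the fixed jaw with no gap, still sitting on the rods, and back away. Leave the black housing where it stands.

Things in the scene. Friction and masses are not known exactly. Their poses are not given: they have to be found in the camera images.
- gold_housing_center (a point): Centre (half-way up) of the gold metal housing to clamp: upright block 90 mm long (x), 26 thick (y), 75 tall (z), 0.25-0.5 kg, loose, flat sides; on top three screws (5 mm high) and two sockets (10 mm). Either side may face either jaw. Grip it across the 26 mm with the fingertips 8 mm or more above its centre: seated, only its upper 30 mm stand above the jaws.
- vice_seat (a point): Point of the fixed blue-white vice: foot of the fixed jaw's face (plane y = 0), mid-length. x along the jaws (90 mm long), y from sliding to fixed jaw, z up. Level with the tops of the two guide rods (along y, at x = +-28 mm), 45 mm above the table; a seated housing's centre is 37.5 mm higher, clamped at x 0, y -13 mm. Jaw faces span z = 15 to 41 mm, tops 43. Fixed jaw 20 mm thick.
- board_vice_jaw (a joint): Sliding jaw, m; starts 0.058-0.072. Gap = value + 2 mm; about 0.024 when shut on the housing. Slides when pushed (3 N, plus 2-4 N for the housing), stays where left; the knob does not turn. In vice_seat's frame its gripping face is at y = -(value + 2 mm), its outer upright face, to push, at y = -(value + 22 mm), z 15 to 43 mm; behind that all is free above z = 14 mm.
- black_housing_center (a point): Centre (half-way up) of the black metal housing, same shape and size as the gold one, loose; it is to stay where it is. Which of the two stands left and which right of the vice changes.
Not all that is in view belongs to the job. There is more than one size of the part that bears vice_seat; the job needs the larger. What is shaped like the part that bears gold_housing_center but blue or pink is not meant.

How it is judged:
By the outcome, as a careful person would: the job done as asked, in the order asked, and still so for the second after the job is handed in, with the robot touching nothing.
It also fails if it takes over 45 s, if anything falls off the work surface, if the arm or the gripper's body presses on something with over 40 N, if the wrist force passes 120 N, or if a joint passes its speed limit or range.

## Working session

There is one attempt and no reset: what is moved stays moved. The work goes in short steps, Python scripts to look and compute and a tool call to move; the robot and the scene stay as the last step left them, time stands still between calls to the robot, and variables do not carry over. Pictures are saved under pics/ and viewed, at most 10 in all, crops included, and the job is handed in when it is done.

Besides the shell and the picture viewer there is one more tool, called as name(argument=value, ...) on one line, values as JSON. step_arm: Moves the arm, as the interface text tells. Its arguments: {"type":"object","properties":{"series":{"type":"array"},"grip_force":{"type":"number"}},"required":["series"]}

```bash
mkdir -p pics; ls
cat > h.py <<'E'
import numpy as np,cv2,pickle
from scipy.spatial.transform import Rotation as R
from cell import telemetry,vision,ticket,ctrl
def snap(n,f):
    c=vision.read_camera(n); pickle.dump(c,open(f'pics/{f}.pkl','wb'))
    cv2.imwrite(f'pics/{f}.png',c['pixels'][:,:,::-1]); return c
def load(f): return pickle.load(open(f'pics/{f}.pkl','rb'))
def K(c):
    f=len(c['pixels'])/2/np.tan(np.radians(c['fov_y'])/2)
    return np.array([[f,0,c['cx']],[0,f,c['cy']],[0,0,1.]])
def ray(c,uv):
    p=cv2.undistortPoints(np.array([[uv]],float),K(c),np.array(c['dist']))[0,0]
    return np.array(c['xyz']),R.from_quat(c['orientation']).apply([p[0],p[1],1])
def atz(c,uv,z):
    o,d=ray(c,uv); return o+d*(z-o[2])/d[2]
def proj(c,P):
    r=R.from_quat(c['orientation']).inv(); q=r.apply(np.atleast_2d(P)-np.array(c['xyz']))
    return cv2.projectPoints(q,np.zeros(3),np.zeros(3),K(c),np.array(c['dist']))[0][:,0]
E
python3 - <<'E'
from h import *
for n in('top','side'):
    c=snap(n,n+'0'); print(n,c['fov_y'],c['cx'],c['cy'],c['dist'],c['xyz'],R.from_quat(c['orientation']).as_matrix().round(2).tolist())
print(telemetry.get_obs())
E
```

```text
pics
top 44.426840490106734 277.7744302437921 212.09289617199858 [-0.18337959  0.          0.          0.          0.        ] [0.2453879  0.2062326  1.54675884] [[-0.01, -0.98, 0.19], [-1.0, 0.01, 0.01], [-0.01, -0.19, -0.98]]
side 47.65534799476271 274.29551577581117 204.57888786494775 [0.02618769 0.         0.         0.         0.        ] [ 1.51607925 -0.7493673   0.99910077] [[0.69, 0.42, -0.58], [0.72, -0.39, 0.58], [0.02, -0.82, -0.57]]
{'clock': 0.1, 'joint_positions': array([-1.16978485e+00,  1.16418433e-01,  1.44217158e+00,  3.08454429e-06,
        1.58398179e+00, -3.77898516e-02]), 'qd': array([ 0.00026596, -0.00049049, -0.00171757,  0.00190686, -0.00074676,
        0.00122416]), 'effort': array([ 3.54493757e-03, -7.22887015e+01, -6.23863721e+01,  7.81704951e-02,
        2.27737200e-02, -4.82573853e-05]), 'eef_pos': array([ 0.28670947, -0.61089547,  0.2180089 ]), 'ee_rot': array([ 9.76027946e-01,  2.17644686e-01, -8.69072067e-05, -4.81801078e-04]), 'contact_force': array([-0.33332789, -0.59700089, -1.19305552]), 'ft_torque': array([-0.02722407,  0.02670711, -0.01223855]), 'grip_force': 0.0, 'grip_width': 0.09322014470243142}
```

View pics/top0.png

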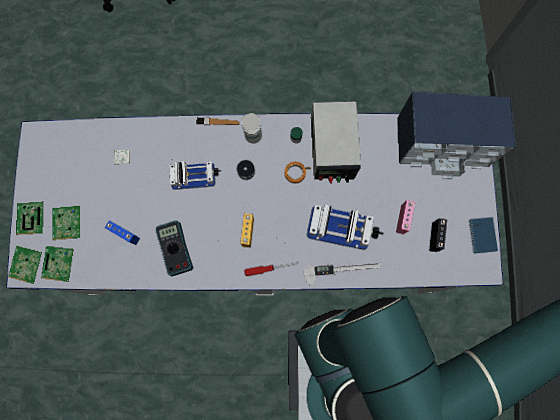

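View pics/side0.png

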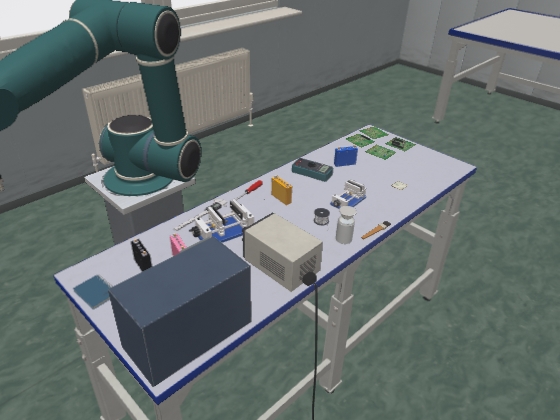

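Top view: the housing-shaped blocks are gold (247,230), black (439,235), pink (407,217) and blue (122,232). Only the gold one fits. The vices are at (341,227), the larger and the one meant, and (193,174), the smaller. I'll confirm this in one enlarged crop.

Run:
```python
from h import *
i=cv2.imread('pics/top0.png')
a=cv2.resize(i[195:260,300:390],None,fx=6,fy=6,interpolation=2)
b=cv2.resize(i[205:255,230:265],None,fx=6,fy=6,interpolation=2)
s=cv2.imread('pics/side0.png')[170:250,185:300]; s=cv2.resize(s,None,fx=5,fy=5,interpolation=2)[:,:]
o=np.zeros((600,800,3),np.uint8); o[:390,:540]=a; o[:300,560:770]=b
cv2.imwrite('pics/crop0.png',o); 
c=load('top0')
for n,uv,z in [('gold',(247,214),.075),('goldb',(247,246),.075),('vice',(341,227),.08),('knob',(378,233),.04)]: print(n,atz(c,uv,z).round(3))
```

```text
gold [0.531 0.304 0.075]
goldb [0.437 0.304 0.075]
vice [0.489 0.032 0.08 ]
knob [ 0.476 -0.084  0.04 ]
```

View pics/crop0.png

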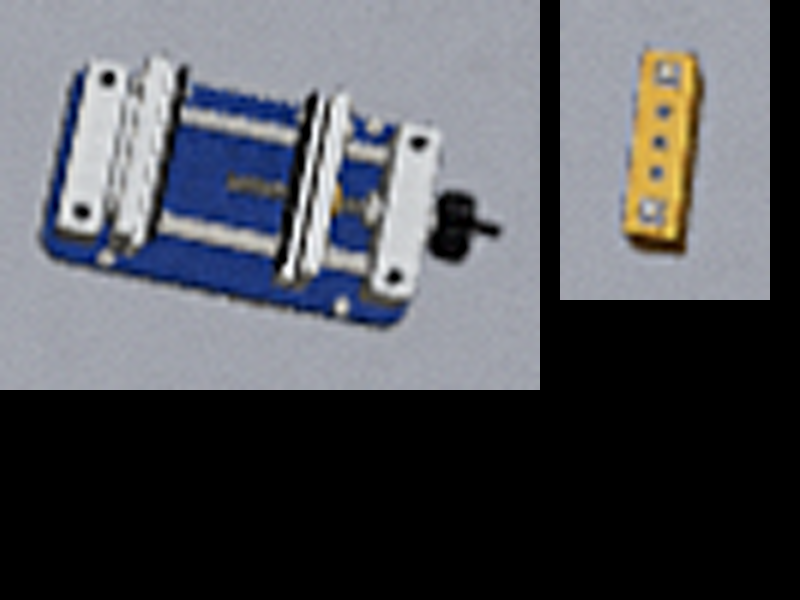

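The crop shows the large vice with its fixed jaw on the left (gripping face about (331,207)-(327,235) full-res) and its sliding jaw on the right near the knob (about (352,211)-(347,242)). The gold block has three screws and two sockets, which matches. I'll move over them for a close wrist view.

step_arm(series=[[0,0,-3.5,8.3,9.3],[0,0,-3.5,8.3,9.3],[0,0,-3.5,8.3,9.3],[0,0,-3.5,8.3,9.3],[0.4,-3,0,0,9.3],[0.4,-5.6,0,0,9.3],[0.4,-5.6,0,0,9.3],[0.4,-5.6,0,0,9.3],[0.4,-5.6,0,0,9.3],[0.4,-5.6,0,0,9.3],[0.4,-5.6,0,0,9.3],[0.4,-5.6,0,0,9.3],[0.4,-5.6,0,0,9.3],[0.4,-5.6,0,0,9.3],[0.4,-5.6,0,0,9.3],[0.4,-5.6,0,0,9.3],[0.4,-5.6,0,0,9.3],[0.4,-5.6,0,0,9.3],[0.4,-3,0,0,9.3],[0,0,0,0,9.3]])

```text
clock: 2.6
eef_pos: [0.4567, 0.1624, 0.3578]
ee_rot: [0.998, -0.069, -0.001, 0.0]
contact_force: [-0.3, 0.0, -0.3]
grip_width: 0.093
grip_force: 0.0
```

Run:
```python
from h import *
c=snap('wrist','w1'); print(c['fov_y'],c['cx'],c['cy'],c['dist'],c['xyz'],R.from_quat(c['orientation']).as_matrix().round(2).tolist())
o=telemetry.get_obs(); print(o['eef_pos'],o['ee_rot'],o['clock'])
```

```text
61.31347569573938 287.7501718714495 207.96396599623722 [-0.06751372  0.          0.          0.          0.        ] [0.53966177 0.15146919 0.52308541] [[-0.14, -0.95, -0.3], [-0.99, 0.13, 0.04], [0.0, 0.3, -0.95]]
[0.45656573 0.1612481  0.35812972] [ 9.97585556e-01 -6.94458370e-02 -5.11570666e-04  2.70098439e-04] 2.65
```

View pics/w1.png

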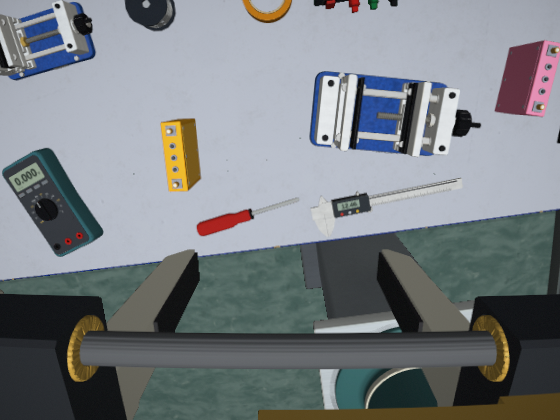

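Wrist view: gold block at about (180,155) with its top face on the left, and the large vice at about (390,115). I'll enlarge both.

Run:
```python
from h import *
i=cv2.imread('pics/w1.png')
o=np.zeros((600,800,3),np.uint8)
b=cv2.resize(i[65:165,305:465],None,fx=5,fy=5,interpolation=2)
a=cv2.resize(i[110:200,150:210],None,fx=6,fy=6,interpolation=2)
cv2.imwrite('pics/crop1.png',np.vstack([b[:, :800],np.zeros((10,800,3),np.uint8)]))
cv2.imwrite('pics/crop1g.png',a)
```

```text
(no output)
```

View pics/crop1.png

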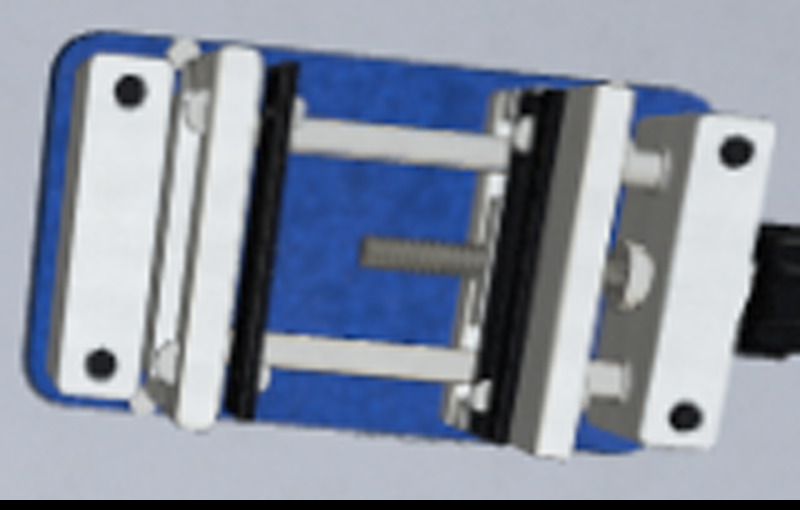

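View pics/crop1g.png

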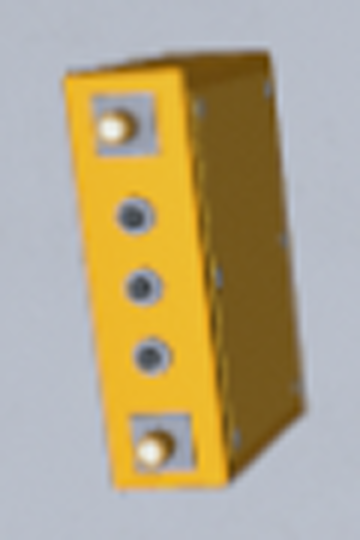

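Gold's top-face corners in the crop are (65,75), (185,72), (232,487) and (112,490). The vice crop shows the white jaw tops, the black pads and the two rods. Next I'll convert these to world positions.

Run:
```python
from h import *
c=load('w1')
G=np.array([(65,75),(185,72),(232,487),(112,490)])/6+(150,110)-.4
g=np.array([atz(c,p,.075) for p in G]); ctr=g.mean(0); d=(g[0]+g[1]-g[2]-g[3])/2
print('gold',ctr.round(4),'len',np.linalg.norm(d[:2]),'wid',np.linalg.norm((g[0]+g[3]-g[1]-g[2])[:2]/2),'yaw',np.degrees(np.arctan2(d[1],d[0])))
ct=load('top0'); print('gold in top img',proj(ct,[ctr]), proj(ct,g).round(1).tolist())
V=lambda p:np.array(p)/5+(305,65)-.4
for n,p,z in [('fixW back t',(222,45),.088),('fixW front t',(262,50),.088),('fixW front b',(210,430),.088),('fixW back b',(178,425),.088),
 ('fixB front t',(298,65),.086),('fixB front b',(250,420),.086),('sldB front t',(527,90),.086),('sldB front b',(475,440),.086),('sldB back t',(558,90),.086),('sldB back b',(508,442),.086),
 ('sldW l t',(597,85),.088),('sldW r t',(634,87),.088),('sldW r b',(568,458),.088),('sldW l b',(527,452),.088),
 ('rodT l',(310,135),.045),('rodT r',(500,150),.045),('rodB l',(275,352),.045),('rodB r',(468,363),.045)]:
    print(n,atz(c,V(p),z).round(4)[:2])
```

```text
gold [0.488  0.3043 0.075 ] len 0.08898525292030242 wid 0.02598456417678962 yaw -6.547884938054409
gold in top img [[246.91803282 228.59257034]] [[244.4, 213.1], [253.0, 214.1], [249.7, 244.2], [240.6, 243.2]]
fixW back t [0.5571 0.0764]
fixW front t [0.5548 0.0672]
fixW front b [0.4679 0.0877]
fixW back b [0.4702 0.0954]
fixB front t [0.5504 0.0587]
fixB front b [0.4687 0.0774]
sldB front t [0.538 0.005]
sldB front b [0.4563 0.022 ]
sldB back t [ 0.5371 -0.0024]
sldB back b [0.4547 0.0138]
sldW l t [ 0.5371 -0.011 ]
sldW r t [ 0.5356 -0.0199]
sldW r b [ 0.4491 -0.0005]
sldW l b [0.452  0.0098]
rodT l [0.5337 0.0484]
rodT r [ 0.5237 -0.0008]
rodB l [0.4793 0.0622]
rodB r [0.4695 0.0107]
```

Gold is at (0.488, 0.304) with yaw -6.5°. The vice's yaw is about -12.2°, and the drop-off point mid-gap is (0.503, 0.040). Moving above the gold housing.

step_arm(series=[[0,0,0,-1.4,9.3],[0.4,-3.6,2,0,9.3],[0.4,-3.7,4,0,9.3],[0.4,-3.7,4,0,9.3],[0.3,-3.6,4,0,9.3],[0,0,4,0,9.3],[0,0,3,0,9.3],[0,0,0,0,9.3],[0,0,0,0,9.3]])

```text
clock: 3.78
eef_pos: [0.4891, 0.3036, 0.1504]
ee_rot: [0.998, -0.058, 0.001, -0.0]
contact_force: [0.3, -0.3, 0.8]
grip_width: 0.093
grip_force: 0.0
```

step_arm(series=[[-0.1,0,4,0,9.3],[0,0,4,0,9.3],[0,0,2.1,0,9.3],[0,0,0,0,9.3],[0,0,0,0,6],[0,0,0,0,4],[0,0,0,0,3],[0,0,0,0,2],[0,0,0,0,2],[0,0,0,0,2],[0,0,0,0,2]], grip_force=30)

```text
clock: 5.15
eef_pos: [0.4875, 0.3042, 0.0476]
ee_rot: [0.998, -0.058, -0.0, -0.0]
contact_force: [-0.3, 1.8, 0.7]
grip_width: 0.0278
grip_force: 0.5
```

step_arm(series=[[0,0,0,0,1.5],[0,0,0,0,1.5],[0,0,0,0,1.5],[0,0,0,0,1.5]])

```text
clock: 5.65
eef_pos: [0.4875, 0.3042, 0.0477]
ee_rot: [0.998, -0.058, -0.0, -0.0]
contact_force: [-0.4, 1.3, -0.3]
grip_width: 0.0255
grip_force: 30.0
```

Run:
```python
from h import *
for _ in range(2): o=telemetry.get_obs(); print(o['eef_pos'],o['ee_rot'],o['grip_width'],o['grip_force'],o['contact_force'])
```

```text
[0.48745384 0.30416306 0.04765125] [ 9.98311875e-01 -5.80809644e-02 -2.87930591e-05 -2.30838298e-05] 0.0255077573554899 29.962302446365356 [-0.43048592  1.33477652 -0.28898019]
[0.48745384 0.30416306 0.04765125] [ 9.98311875e-01 -5.80809644e-02 -2.87930591e-05 -2.30838298e-05] 0.0255077573554899 29.962302446365356 [-0.43048592  1.33477652 -0.28898019]
```

step_arm(series=[[0,0,-1,0,1.5],[0,0,-3,0,1.5],[0,0,-4,2.5,1.5],[0,0,-4,3,1.5],[0,0,-2,0,1.5],[0.4,1.5,0,0,1.5],[0.8,3,0,0,1.5],[1,3.5,0,0,1.5],[1,3.5,0,0,1.5],[1,3.5,0,0,1.5],[1,3.5,0,0,1.5],[1,3.5,0,0,1.5],[0.6,2.2,0,0,1.5],[0.3,1.3,0,0,1.5],[0,0,0,0,1.5],[0,0,0,0,1.5]])

```text
clock: 7.65
eef_pos: [0.503, 0.0404, 0.1872]
ee_rot: [0.994, -0.106, -0.0, -0.0]
contact_force: [-0.4, -0.4, -3.5]
grip_width: 0.0259
grip_force: 30.0
```

Run:
```python
from h import *
snap('wrist','w2'); 
o=telemetry.get_obs(); print(o['eef_pos'],o['ee_rot'],o['grip_width'],o['grip_force'],o['contact_force'])
i=cv2.imread('pics/w2.png'); cv2.imwrite('pics/w2v.png',i)
s=snap('side','s2'); cv2.imwrite('pics/s2v.png',cv2.resize(cv2.imread('pics/s2.png')[150:260,170:310],None,fx=5,fy=5,interpolation=2))
```

```text
[0.5030781  0.04053384 0.18740784] [ 9.94419613e-01 -1.05496947e-01 -1.50274155e-04 -6.93187293e-05] 0.02552158558263495 29.957867860794067 [-0.30327359  0.07987585 -3.40936308]
```

View pics/w2v.png

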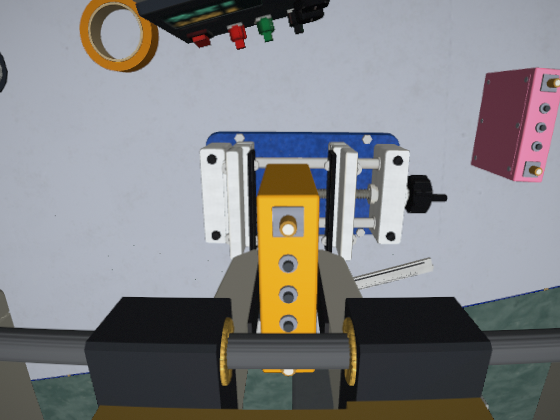

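View pics/s2v.png

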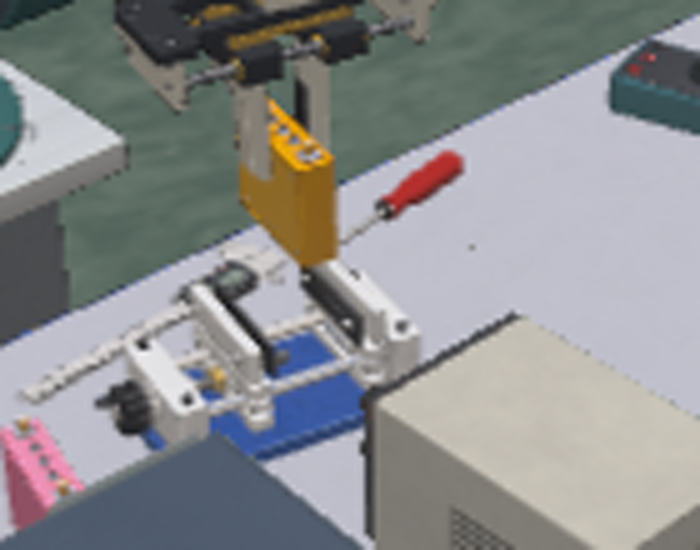

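The wrist view shows the gold block aligned with the jaws, its centre at about column 288 between black jaw pads at 252 and 330. The side view shows it hanging upright over the open vice. Lowering it now.

step_arm(series=[[0,0,2,0,1.5],[0,0,3,0,1.5],[0,0,2.5,0,1.5],[0,0,1,0,1.5],[0,0,0.5,0,1.5],[0,0,0.1,0,1.5],[0,0,0.1,0,1.5],[0,0,0,0,1.5],[0,0,0,0,1.5]])

```text
clock: 8.88
eef_pos: [0.5033, 0.0399, 0.0959]
ee_rot: [0.994, -0.106, 0.0, -0.0]
contact_force: [-0.1, 0.7, -3.4]
grip_width: 0.0257
grip_force: 30.0
```

step_arm(series=[[0,0,0.1,0,1.5],[0,0,0.1,0,1.5],[0,0,0.05,0,1.5],[0,0,0,0,1.5],[0,0,0,0,1.5]])

```text
clock: 9.5
eef_pos: [0.5032, 0.0399, 0.0932]
ee_rot: [0.994, -0.106, -0.0, -0.0]
contact_force: [0.7, -0.2, -3.9]
grip_width: 0.0257
grip_force: 30.0
```

step_arm(series=[[0,0,0.05,0,1.5],[0,0,0.04,0,1.5],[0,0,0,0,1.5],[0,0,0,0,1.5]])

```text
clock: 10.0
eef_pos: [0.5034, 0.0399, 0.0928]
ee_rot: [0.994, -0.106, 0.0, -0.0]
contact_force: [-2.9, 0.2, 5.5]
grip_width: 0.0258
grip_force: 30.0
```

The force turned to +5.5 N, so it is seated. Release and rise.

step_arm(series=[[0,0,-0.02,0,1.5],[0,0,0,0,3],[0,0,0,0,4],[0,0,0,0,5],[0,0,0,0,5.5],[0,0,0,0,5.5],[0,0,0,0,5.5],[0,0,-1,0,5.5],[0,0,-4,0,5.5],[0,0,-5,0,5.5],[0,0,-3,0,5.5],[0,0,0,0,5.5]])

```text
clock: 11.5
eef_pos: [0.504, 0.0399, 0.2256]
ee_rot: [0.994, -0.106, 0.002, -0.0]
contact_force: [1.1, 0.1, -1.0]
grip_width: 0.055
grip_force: 0.0
```

Run:
```python
from h import *
c=snap('wrist','w3')
s=snap('side','s3')
o=telemetry.get_obs(); print(o['eef_pos'],o['grip_width'],o['contact_force'])
i=cv2.imread('pics/w3.png'); a=cv2.imread('pics/s3.png')[170:260,180:300]
v=np.zeros((600,800,3),np.uint8); v[:420,:560]=i; a=cv2.resize(a,(240,180),interpolation=2); v[420:600,:240]=a
cv2.imwrite('pics/v3.png',v)
```

```text
[0.50307452 0.03990077 0.22235403] 0.055188838556654865 [ 0.47869613 -0.85570535 -1.83966987]
```

View pics/v3.png

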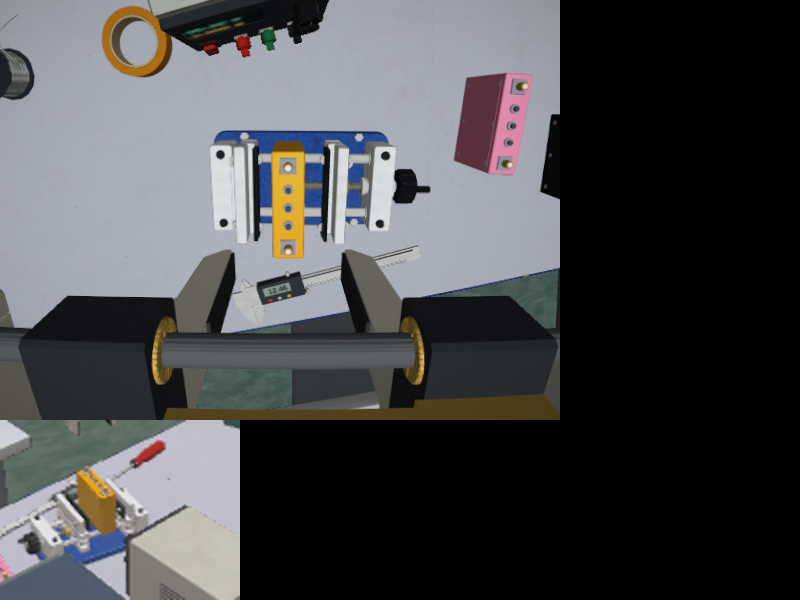

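The view shows gold upright on the rods: top face columns 272-304, rows 150-257, parallel to the jaws, with gaps on both sides. The sliding jaw's outer edge is at about column 345. Next I'll measure, then go behind the sliding jaw with the fingers shut.

Run:
```python
from h import *
c=load('w3'); a=np.radians(-12.2); M=np.array([[np.cos(a),np.sin(a)],[-np.sin(a),np.cos(a)]])
for n,u,z in [('g',(272,150),.12),('g',(304,150),.12),('g',(304,257),.12),('g',(272,257),.12),('sl out',(348,145),.088),('sl out',(345,243),.088),('sl in',(336,243),.088),('fix W',(244,145),.088),('fixW back',(236,242),.088),('endblk r t',(395,147),.055)]:
    print(n,(M@atz(c,u,z)[:2]).round(4))
```

```text
g [0.53  0.158]
g [0.53   0.1336]
g [0.4407 0.1324]
g [0.4407 0.1592]
sl out [0.5301 0.0946]
sl out [0.44  0.093]
sl in [0.44   0.1013]
fix W [0.53   0.1832]
fixW back [0.441  0.1938]
endblk r t [0.5244 0.044 ]
```

step_arm(series=[[0,1.5,0,0,3],[0,2.5,0,0,0],[0,2.5,0,0,0],[0,1.5,0,0,0],[0,1,0,0,0],[0,0,0,0,0],[0,0,0,0,0],[0,0,0,0,0]])

```text
clock: 12.6
eef_pos: [0.4843, -0.0476, 0.2224]
ee_rot: [0.994, -0.106, -0.0, -0.0]
contact_force: [-0.3, -0.1, 0.3]
grip_width: 0.0004
grip_force: 0.0
```

step_arm(series=[[0,0,3,0,0],[0,0,5,0,0],[0,0,4,0,0],[0,0,2,0,0],[0,0,1,0,0],[0,0,0.4,0,0],[0,0,0,0,0],[0,0,0,0,0]])

```text
clock: 13.6
eef_pos: [0.4847, -0.0481, 0.0694]
ee_rot: [0.994, -0.106, 0.001, 0.0]
contact_force: [0.3, 0.1, -0.1]
grip_width: 0.0005
grip_force: 0.0
```

step_arm(series=[[0,-0.4,0.2,0,0],[0,-0.5,0,0,0],[0,-0.4,0,0,0],[0,-0.2,0,0,0],[0,-0.2,0,0,0],[0,-0.2,0,0,0],[0,-0.2,0,0,0],[0,-0.2,0,0,0],[0,-0.2,0,0,0],[0,-0.2,0,0,0]])

```text
clock: 14.85
eef_pos: [0.4899, -0.0217, 0.0665]
ee_rot: [0.994, -0.106, 0.0, 0.0]
contact_force: [0.7, -2.5, -0.3]
grip_width: 0.0004
grip_force: 1.5
```

step_arm(series=[[0,-0.2,0,0,0],[0,-0.2,0,0,0],[0,-0.2,0,0,0],[0,-0.2,0,0,0],[0,-0.2,0,0,0],[0,-0.2,0,0,0],[0,-0.2,0,0,0],[0,-0.2,0,0,0],[0,-0.2,0,0,0]])

```text
clock: 15.98
eef_pos: [0.4938, -0.0042, 0.0665]
ee_rot: [0.994, -0.106, 0.0, 0.0]
contact_force: [1.3, -7.1, -0.3]
grip_width: 0.0004
grip_force: 2.8
```

step_arm(series=[[0,-0.2,0,0,0],[0,-0.15,0,0,0],[0,-0.15,0,0,0],[0,-0.1,0,0,0],[0,-0.1,0,0,0]])

```text
clock: 16.6
eef_pos: [0.4953, 0.0026, 0.0665]
ee_rot: [0.994, -0.106, 0.0, 0.0]
contact_force: [1.7, -6.4, -0.6]
grip_width: 0.0003
grip_force: 2.8
```

step_arm(series=[[0,-0.1,0,0,0],[0,-0.1,0,0,0],[0,-0.1,0,0,0]])

```text
clock: 16.98
eef_pos: [0.4959, 0.0055, 0.0665]
ee_rot: [0.994, -0.106, 0.0, 0.0]
contact_force: [1.3, -5.3, -1.0]
grip_width: 0.0004
grip_force: 2.8
```

step_arm(series=[[0,-0.1,0,0,0],[0,-0.1,0,0,0]])

```text
clock: 17.23
eef_pos: [0.4963, 0.0074, 0.0665]
ee_rot: [0.994, -0.106, 0.0, 0.0]
contact_force: [1.3, -10.3, 0.4]
grip_width: 0.0005
grip_force: 5.2
```

Force is rising; a little more.

step_arm(series=[[0,-0.05,0,0,0],[0,0,0,0,0]])

```text
clock: 17.48
eef_pos: [0.4963, 0.0074, 0.0665]
ee_rot: [0.994, -0.106, 0.0, 0.001]
contact_force: [0.6, -10.8, 0.2]
grip_width: 0.0004
grip_force: 5.4
```

step_arm(series=[[0,-0.05,0,0,0],[0,-0.05,0,0,0],[0,0,0,0,0]])

```text
clock: 17.85
eef_pos: [0.4963, 0.0075, 0.0665]
ee_rot: [0.994, -0.106, -0.0, 0.002]
contact_force: [-2.1, -19.7, 2.1]
grip_width: 0.0005
grip_force: 9.9
```

The jaw is stopped firmly at about 20 N with no further advance. Backing away and rising.

step_arm(series=[[0,0.3,0,0,0],[0,1,0,0,0],[0,1.5,0,0,0],[0,0.5,-1,0,0],[0,0,-4,0,0],[0,0,-5,0,0],[0,0,-5,0,0],[0,-1.5,0,0,0],[0,-2,0,0,0],[0,-2,0,0,0],[0,-1.5,0,0,0],[0,0,0,0,0],[0,0,0,0,0]])

```text
clock: 19.48
eef_pos: [0.5042, 0.0449, 0.2163]
ee_rot: [0.994, -0.106, -0.0, 0.0]
contact_force: [0.3, 0.8, -0.5]
grip_width: 0.0005
grip_force: 0.0
```

Run:
```python
from h import *
c=snap('wrist','w4'); s=snap('side','s4')
o=telemetry.get_obs(); print(o['eef_pos'],o['contact_force'],o['clock'])
a=cv2.resize(cv2.imread('pics/w4.png')[110:270,180:440],None,fx=3,fy=3,interpolation=2)[:,:780]
b=cv2.resize(cv2.imread('pics/s4.png')[170:260,180:300],(160,120),interpolation=2)
v=np.zeros((600,800,3),np.uint8); v[:a.shape[0],:a.shape[1]]=a; v[480:600,:160]=b
cv2.imwrite('pics/v4.png',v)
```

```text
[0.50427645 0.04479224 0.21645127] [-0.00936598 -0.79827072  0.24657221] 19.575
```

View pics/v4.png

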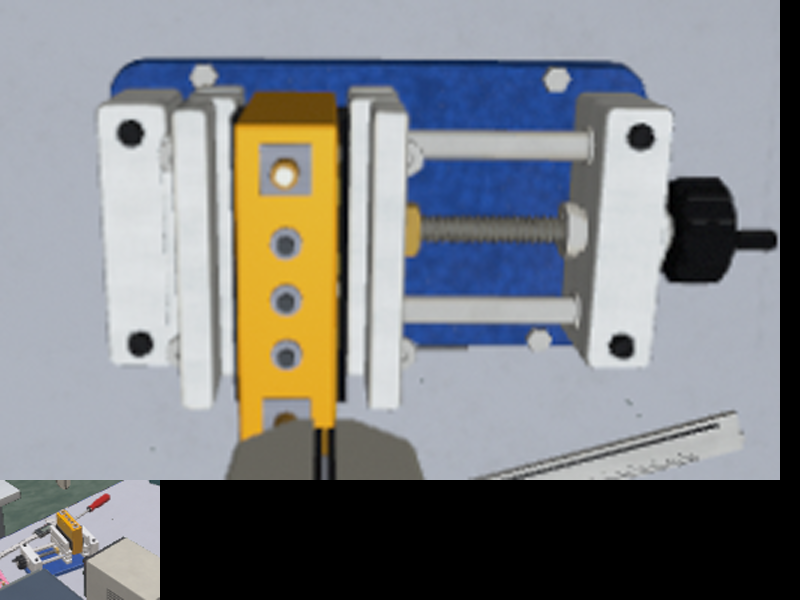

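The gold block is upright between both black pads with no gap (crop columns 235-340), centred along the jaws, and the gripper is clear. Handing in.

```bash
python3 -c "
from cell import ticket
print(ticket.hand_in())"
```

```text
the job is handed in; nothing more can be done
None
```

The gold housing is clamped upright in the larger vice, sitting on the rods with no gap visible; the arm is clear, the black housing was not touched, and the job was handed in at about 19.6 s (no verdict was returned).

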